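Copy the ledge corner's angle to the shelf bracket with a bevel gauge

ROBOT

A 6-joint arm with a two-finger parallel gripper is mounted at the origin on the work surface. World frame = base frame: x ahead of the robot, y to its left, z up, the work surface at z = 0. Lengths are in m, angles in degrees, forces in N, time in s.
With the tool pointing down it reaches from about 0.35 to 1 m from the base axis. Payload 7.1 kg.
Tool frame: the origin (TCP) lies midway between the tips of the shut fingers; the grasp point (between the pads) lies 19 mm behind it; z points along the fingers, x is the direction in which the jaws open and shut, and the axes are right-handed (so a half turn about z gives the same grasp; the last joint's range is limited). The gripper opens to 85 mm and grips with 20 to 120 N. Pads are 22 mm wide; open, the fingers measure 114 mm over their backs; the gripper's body (76 mm by 85 mm) begins 54 mm behind the grasp point. The pads swing forward as they close: fully open they stand 13 mm farther back than shut.
Start: joints at [-65.776, 24.242, 93.386, -0, 62.372, -1.089], TCP at [0.267, -0.565, 0.231] pointing down, gripper open.
Joint ranges: [-172.04, 172.04], [-51.8, 120.97], [4.93, 147.93], [-75.15, 255.16], [6.16, 154.13], [-145.62, 145.62]. Speed limits (degrees/s): [136.94, 136.94, 172.46, 180, 180, 180].

INTERFACE

Orientations are given as [roll, pitch, yaw] about the fixed x, y, z axes, in that order (R = Rz(yaw) Ry(pitch) Rx(roll)).
In Python, from bench import read_state, get_image, calibration, sign_off, recognise gives the robot as it stands.
- The arm moves only by the shell command python3 -m inch 'ROWS' [FORCE]. ROWS is JSON, a list of rows, each a list of 3 entries, a list of its own where there are three numbers: the gripper's target within -1 to 1 (fully open at 1, half-way at 0, shut at -1), then the shift along the tool's x, y, z in units of 0.03 m (1.0 is 0.03 m), then the turn about the tool's z in units of 4 degrees (1.0 is 4 degrees). In form: [[grip, [x, y, z], twist], ...]. A call has 1 to 20 rows; each row shifts and turns the commanded pose from where the row before left it, along the tool's axes as they then stand; what a row does not reach is not made up. A row lasts 1/10 s, in which the tool goes at most 50 mm and 8.59 degrees, less where a joint would pass 70% of its speed; a pose out of reach is approached as far as the arm can. A call with a number of a shift or a turn outside -1 to 1 is refused whole. A call with a gripper value outside its range is refused whole. The fingers move at their own pace and stop on an object; FORCE is the grip in N (left out, the last holds). Time passes only in rows, so rows that do not move let the fingers close. It gives the time, the measured TCP pose, the force and the opening at its end, in the units of the state.
- read_state(): the state, without advancing time (a new reading comes with each control period).
- get_image(name): name is "side" or "top"; returns the picture (480x640x3 uint8, red, green, blue); there is no depth.
- calibration(name): a dict with "fx", "fy", "cx", "cy" (pixels), "D" ([k1, k2, p1, p2, k3] as OpenCV has them; the pictures are not rectified), "R" (3x3) and "t" (3): a world point X has camera coordinates R X + t. Camera axes: x right, y down, z forward; pixel columns grow to the right and rows downward; lengths in m; the calibration is good to about 2 mm. A picture is of the moment at which its call begins. calibration takes no time and is no camera call.
- sign_off(): hands the job in, once; it reports no verdict.
Trained networks look in the newest picture that a camera, given by its name, has taken for a name from the list of things; names that differ only in an ending like _2 or _b are one class to them, and where a whole thing is asked for, a point or a joint stands for the part that bears it (a point fixed in the world has none). Each returns a list of dicts, best first, with "confidence" (0 to 1); they miss things now and then, are a little off and sometimes report something else, mostly with a low value. They report only what shows in the picture. A call takes as long as a camera call. They do not tell look-alikes from the thing itself.
- recognise(camera, query): "extent" ([left, top, width, height] in pixels, round what is visible of it).
The state is a dict: "t": time; "joint_pos": joint angles; "qvel": joint speeds; "tau": joint torques, N m; "eef_pos": TCP position; "orientation": TCP orientation; "wrist_force": force on the tool from outside, world axes, zero at the start; "ft_torque": the same for the moment, N m; "opening": finger opening in m.
Only numpy, scipy, OpenCV 4.12 (cv2) and the standard library are available. Lean on these libraries where they do the work, as an engineer would, in place of code of your own. Each camera call takes 0.05 s, during which the arm holds its last target. There are 200 camera calls.

TASK

Push the bevel gauge snugly into the out-of-square corner of the marble kerb so that its stock and its steel blade both lie flush, and while it sits there press its red lever down until its orange stop comes up firmly against the blade, which locks the angle. Then carry the locked gauge to the bracket and push it gently home against the dark fixed arm and into the hinge, so that the gauge (not the gripper) swings the blue leaf open to exactly the corner's angle and no farther; let go and leave the gauge lying flush in the bracket. Press gently throughout, well under 25 N, and leave the toiletries where they are.

Things in the scene. Friction and masses are not known exactly. Their poses are not given: they have to be found in the camera images.
- gauge: Loose bevel gauge, 0.3 kg, flat on the ledge. Origin: hinge axis at the underside, z up. Wooden stock, 28 wide (x -14..14), 22 high, runs to y = -150; outer face x = +14. Hub radius 14: stock and blade faces are tangent to it. Yellow grip fin on the stock: 14 thick (x), 40 long, centre y = -100, z 22..72. In an inside corner the stock face lies on one wall, the blade face on the other
- blade: Gauge's steel blade; origin = gauge's, turns about z. Runs to its x = -110, outer face y = +14, 10 thick, 5 to 18 above the ledge. Inside angle stock to blade = 90 deg - (blade yaw - gauge yaw). Starts 12 to 52 deg wider than the corner, so pushing the gauge into the corner folds it. Turns easily (0.03 N m, 0.3 N at its end) but cannot close past the stop arm
- grip (a point): Centre of the upper part of the gauge's yellow fin, 58 above the underside: pinch it here across its 14 mm (gauge x). The fin reaches 14 higher. Fingers on the upper fin clear the kerb (24 high) and the bracket (22 high)
- kerb: Fixed marble kerb, 24 high. Origin: inside vertex of the corner, on the ledge. Inside face is its plane x = 0 (stone at x 0..30), from y = 30 to y = -200. The stock goes along it with gauge axes parallel to kerb axes, gauge at x < 0, y < 0
- wing: Fixed marble strip, 24 high, other side of the corner; origin = the same vertex. Inside face is its plane y = 0 (stone at y 0..28), running to its x = -130. Corner's inside angle = 90 deg - (wing yaw - kerb yaw), 68 to 92 deg
- bracket: Fixed shelf bracket: dark steel arm, 22 high, parallel to the kerb. Origin: vertical hinge axis of the blue leaf, on the ledge. Inside face is its plane x = 0 (metal x 0..8), from y = 0 to y = -180
- leaf: Blue leaf of the bracket, origin = bracket's, turns about z. Inside face its plane y = 0 (metal y 0..8), 1 to 21 above the ledge, runs to its x = -120. Inside angle = 90 deg - (leaf yaw - bracket yaw), starts 52 to 60, below the corner's. Stiff: 0.11 N m (1 N at its end, 6 N next to the hinge), stays where left; only that friction stops it, so too hard a push opens it too far
- lota: steel lota (water pot) 94 across, 85 high, bystander
- saucer: blue ceramic soap saucer 104 across, 24 high, bystander
- holder: green toothbrush holder 62 across, 80 high, with a red brush up to 130, bystander
- comb: wooden neem comb 150 long, 7 thick, bystander
- stop: Orange stop arm inside the gauge's angle, 50 long; origin = gauge's, turns about z, same axes as the blade: it touches the blade's inner side when their yaws are equal. Stiff (0.22 N m), so a blade resting on it cannot be folded: that locks the angle. Starts at 50 deg to the stock; pressing the red lever swings it out towards the blade
- lever (a joint): Red lock lever over the hub: 0 = raised (start), grows as it is pressed down, at most 0.74 (flat). Swings the stop arm out 1.15 rad per rad, so it comes to a stop against the blade at 0.27 to 0.65, depending on the corner. Moves at 6 to 13 N pressed down near its tip, stays where left; 15 to 20 N without moving means the stop is firmly on the blade
- lever_tip (a point): On top of the red lever (16 wide, 56 long, 5 thick) 5 from its free end. The lever pivots about gauge x, 29 above the underside, above the hinge; raised, this point is at gauge y = -37, 64 above the underside; flat it would be at y = -51, 31 high. Press it straight down
Mind the look-alikes: they are no part of the job. Leave any green look-alike of the kerb alone. Of the things shaped like the gauge, the wooden one is meant.

How it is judged:
By the outcome, as a careful person would: the job done as asked, in the order asked, and still so for the second after the job is handed in, with the robot touching nothing.
It also fails if it takes over 72 s, if anything falls off the work surface, if the arm or the gripper's body presses on something with over 40 N, if the wrist force passes 120 N, or if a joint passes its speed limit or range.

## Working session

There is one attempt and no reset: what is moved stays moved. The work goes in short steps, Python scripts to look and compute and a shell command to move; the robot and the scene stay as the last step left them, time stands still between calls to the robot, and variables do not carry over. Pictures are saved under pics/ and viewed, about 8 in all and at most 12, crops included, and the job is handed in when it is done.

```bash
mkdir -p pics
python3 - <<'E'
from bench import *
import cv2, json
for n in ("top","side"):
    im=get_image(n); cv2.imwrite(f"pics/{n}0.png",im[:,:,::-1])
    c=calibration(n); print(n,{k:(v if not hasattr(v,'tolist') else v.tolist()) for k,v in c.items()})
    for q in ("gauge","kerb","bracket","leaf","blade","lever","wing"):
        print(q,[( [round(x) for x in d["extent"]],round(d["confidence"],2)) for d in recognise(n,q)][:4])
print(read_state())
E
ls
```

```text
top {'fx': 588.10293194579, 'fy': 588.10293194579, 'cx': 321.48934763388564, 'cy': 245.50306136691069, 'D': [-0.08058645340079276, 0.0, 0.0, 0.0, 0.0], 'R': [[-0.004847281648939676, -0.9999355491970916, 0.010266514137054537], [-0.9931826000239878, 0.003618288753481163, -0.11651279327218744], [0.11646813671647241, -0.010761293528517832, -0.9931361274726574]], 't': [0.0890775733949951, 0.5948646531706445, 1.6298806319288697]}
gauge [([289, 292, 66, 49], 0.82), ([224, 326, 48, 55], 0.76)]
kerb [([256, 226, 83, 12], 0.97), ([161, 203, 81, 17], 0.74)]
bracket [([376, 229, 65, 44], 0.56), ([304, 295, 18, 15], 0.24)]
leaf [([372, 239, 29, 34], 0.71)]
blade [([223, 329, 36, 5], 0.49), ([293, 307, 10, 33], 0.44)]
lever [([252, 333, 15, 13], 0.66), ([306, 299, 15, 8], 0.5)]
wing [([257, 239, 20, 47], 0.97)]
side {'fx': 624.7313421789394, 'fy': 624.7313421789394, 'cx': 316.53493624515596, 'cy': 230.71604719535236, 'D': [-0.18112146576399996, 0.0, 0.0, 0.0, 0.0], 'R': [[-0.8123634739549556, -0.5831484103475906, -0.0018755513627765228], [-0.3189372239111916, 0.4469881791328635, -0.835751527021823
[... 454 characters left out ...]
 ([360, 254, 13, 28], 0.51)]
wing []
{'t': 0.8, 'joint_pos': array([-6.57742670e+01,  2.42401613e+01,  9.33865871e+01, -6.75808671e-04,
        6.23726348e+01, -1.08600480e+00]), 'qvel': array([ 0.07632968,  0.00111729, -0.11985971, -0.0289368 , -0.00628209,
        0.07428352]), 'tau': array([ 3.49476181e-05, -5.57271302e+01, -2.82138723e+01, -1.84690032e-05,
        5.56124487e-04,  1.59394341e-05]), 'eef_pos': array([ 0.26725314, -0.56495841,  0.23133607]), 'orientation': array([ 1.79999390e+02, -6.05293817e-04, -6.46879488e+01]), 'wrist_force': array([-0.98314018,  0.6411598 ,  0.34894201]), 'ft_torque': array([-0.05323187,  0.0493319 ,  0.0257822 ]), 'opening': 0.08540647691777478}
pics
```

Run:
```python
import cv2
a=cv2.imread("pics/top0.png")[190:400,150:460]; cv2.imwrite("pics/a.png",cv2.resize(a,None,fx=2.58,fy=2.58,interpolation=cv2.INTER_CUBIC))
a=cv2.imread("pics/side0.png")[170:390,130:430]; cv2.imwrite("pics/b.png",cv2.resize(a,None,fx=2.66,fy=2.66,interpolation=cv2.INTER_CUBIC))
```

```text
(no output)
```

View pics/a.png

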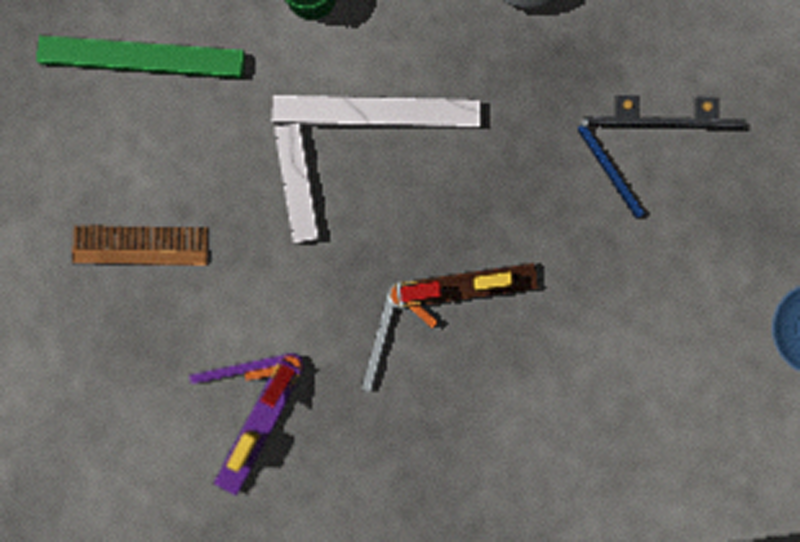

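View pics/b.png

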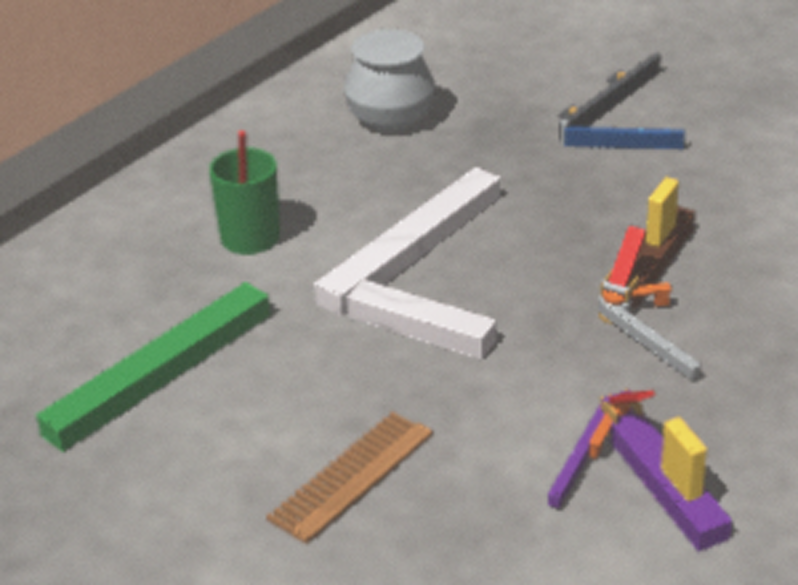

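Top view (full-image pixels): the wooden gauge is at about (322,301), with its hub at (305,304) and its blade going down to (293,340). The purple look-alike gauge is at (248,352). The marble kerb and wing have their vertex at about (256,238), and the green look-alike kerb is at (201,212). The bracket hinge is at about (377,238), with the leaf running down to (399,273). I choose the wooden gauge and the marble kerb, and will fit silhouettes for their poses.

```bash
cat > fit.py <<'E'
import numpy as np, cv2
from bench import calibration
from scipy.optimize import minimize
S=4
CAL={n:{k:np.array(v,float) for k,v in calibration(n).items()} for n in ("top","side")}
def proj(n,P):
    c=CAL[n]; K=np.array([[c["fx"],0,c["cx"]],[0,c["fy"],c["cy"]],[0,0,1]])
    return cv2.projectPoints(np.asarray(P,float).reshape(-1,1,3),cv2.Rodrigues(c["R"])[0],c["t"],K,c["D"])[0][:,0]
def box(x,y,yaw,xs,ys,zs):
    a=np.radians(yaw);c,s=np.cos(a),np.sin(a)
    return np.array([[x+c*u-s*v,y+s*u+c*v,w] for u in xs for v in ys for w in zs])
def render(n,boxes,roi):
    l,t,w,h=roi; m=np.zeros((h*S,w*S),np.uint8)
    for b in boxes:
        p=((proj(n,b)-[l,t]+.5)*S-.5)
        cv2.fillConvexPoly(m,np.round(cv2.convexHull(p.astype(np.float32))*16).astype(np.int32),255,cv2.LINE_AA,4)
    return m
def mask(img,f,roi):
    l,t,w,h=roi; return f(cv2.resize(img[t:t+h,l:l+w].astype(np.float32),None,fx=S,fy=S,interpolation=cv2.INTER_CUBIC))
def fit(imgs,f,parts,x0,step,rois):
    M={n:mask(imgs[n],f,rois[n]).astype(np.float32)*255 for n in rois}
    def cost(p): return sum(np.abs(M[n]-cv2.GaussianBlur(render(n,parts(p),rois[n]),(0,0),1)).sum()/255/S/S for n in rois)
    best=None
    x=np.array(x0,float)
    for k in range(3):
        sim=np.vstack([x]+[x+np.eye(len(x))[i]*step[i]/(2**k)*(-1)**k for i in range(len(x))])
        r=minimize(cost,x,method="Nelder-Mead",options=dict(initial_simplex=sim,maxiter=400,xatol=1e-5,fatol=.02)); x=r.x
    return x,r.fun,{n:M[n].sum()/255/S/S for n in M}
def ray(n,px,z):
    c=CAL[n]; K=np.array([[c["fx"],0,c["cx"]],[0,c["fy"],c["cy"]],[0,0,1]])
    u=cv2.undistortPoints(np.array([[px]],float),K,c["D"])[0,0]; d=c["R"].T@np.r_[u,1]; o=-c["R"].T@c["t"]
    return (o+d*(z-o[2])/d[2])[:2]
# colour masks (RGB)
white=lambda i:(i.min(2)>150)
blue=lambda i:(i[...,2]-i[...,0]>35)
yellow=lambda i:(i[...,0]-i[...,2]>70)&(i[...,1]>.62*i[...,0])
brown=lambda i:(i[...,0]-i[...,2]>14)&(i[...,0]<130)&(i[...,1]<.8*i[...,0])
red=lambda i:(i[...,0]-i[...,1]>70)&(i[...,1]<.4*i[...,0])
kerbp=lambda p:[box(p[0],p[1],p[2],(0,.03),(.03,-.2),(0,.024)),box(p[0],p[1],p[3],(-.13,0),(0,.028),(0,.024))]
leafp=lambda p:[box(p[0],p[1],p[2],(-.12,0),(0,.008),(.001,.021))]
finp=lambda p:[box(p[0],p[1],p[2],(-.007,.007),(-.12,-.08),(.022,.072))]
E
cat > m.py <<'E'
from fit import *
im={n:cv2.imread(f"pics/{n}0.png")[:,:,::-1] for n in ("top","side")}
print("vertex",ray("top",(256,239),.024),"hub",ray("top",(304.5,303.5),.02),"stockend",ray("top",(360,297),.022),"hinge",ray("top",(377,239),.02),"leafend",ray("top",(399,272),.02))
R={"top":(245,215,100,80),"side":(235,225,90,90)}
v=ray("top",(256,239),.024)
for rr in (R,{"top":R["top"]},{"side":R["side"]}):
    x,f,a=fit(im,white,kerbp,[*v,0,-8],[.01,.01,4,4],rr); print("kerb",x.round(4),f,a)
R={"top":(365,225,50,60),"side":(330,200,70,35)}
v=ray("top",(377,239),.02)
for rr in (R,{"top":R["top"]},{"side":R["side"]}):
    x,f,a=fit(im,blue,leafp,[*v,30],[.01,.01,5],rr); print("leaf",x.round(4),f,a)
R={"top":(320,285,40,25),"side":(365,230,30,35)}
v=ray("top",(304.5,303.5),.02)
for rr in (R,{"top":R["top"]},{"side":R["side"]}):
    x,f,a=fit(im,yellow,finp,[*v,10],[.01,.01,5],rr); print("fin",x.round(4),f,a)
E
python3 m.py
```

```text
vertex [0.61579289 0.27304908] hub [0.43223438 0.13516043] stockend [ 0.44973471 -0.0217268 ] hinge [ 0.61508233 -0.07262321] leafend [ 0.52014373 -0.13396427]
kerb [ 0.6272  0.3113 -1.2893 -2.0506] 4334.9326171875 {'top': np.float32(1244.6875), 'side': np.float32(4651.25)}
kerb [  0.6229   0.3004  -1.1147 -24.2712] 859.3375244140625 {'top': np.float32(1244.6875)}
kerb [ 0.6465  0.2715 -2.6031 22.7569] 2797.140869140625 {'side': np.float32(4651.25)}
leaf [ 0.6211 -0.0711 32.9715] 144.00735473632812 {'top': np.float32(134.0), 'side': np.float32(296.4375)}
leaf [ 0.62   -0.0702 33.2185] 43.20808792114258 {'top': np.float32(134.0)}
leaf [ 0.6237 -0.0761 32.1762] 76.91323852539062 {'side': np.float32(296.4375)}
fin [ 0.4172  0.13   17.169 ] 109.124267578125 {'top': np.float32(79.625), 'side': np.float32(155.5625)}
fin [0.4308 0.1339 8.3267] 12.480637550354004 {'top': np.float32(79.625)}
fin [ 0.4073  0.1221 26.1033] 70.00955963134766 {'side': np.float32(155.5625)}
```

Run:
```python
import cv2
t=cv2.imread("pics/top0.png")[:,:,::-1];s=cv2.imread("pics/side0.png")[:,:,::-1]
print("top col x=300", [tuple(map(int,p)) for p in t[220:246,300]][::1])
print("top row 265", [tuple(map(int,p)) for p in t[265,250:280]])
c=lambda x,y:(130+x/2.66,170+y/2.66)
for nm,x,y in [("marbletop",440,220),("wing top",420,310),("wing front",420,330),("wing end",487,340),("ground",500,250),("ground2",350,350),("yellow face",660,215),("yellowside",675,200),("blue top",620,130),("bluefront",620,140),("brown",670,235),("browntop",645,265),("arm",620,90)]:
    u,v=c(x,y); print(nm,s[int(v),int(u)])
c=lambda x,y:(150+x/2.58,190+y/2.58)
for nm,x,y in [("arm",680,124),("armshadow",740,124),("ytop",492,282),("brown",460,280),("brown",525,275),("red",420,292),("blade",380,345),("leaf",610,170)]:
    u,v=c(x,y); print(nm,t[int(v),int(u)])
```

```text
top col x=300 [(109, 109, 105), (111, 111, 108), (106, 104, 101), (100, 100, 99), (112, 106, 104), (107, 106, 103), (106, 105, 100), (115, 112, 112), (215, 210, 212), (202, 197, 200), (201, 192, 195), (195, 188, 192), (197, 191, 191), (199, 194, 195), (199, 191, 196), (202, 196, 196), (205, 199, 201), (205, 201, 201), (69, 68, 70), (36, 38, 34), (107, 106, 103), (111, 110, 105), (98, 101, 97), (98, 95, 93), (98, 99, 96), (97, 97, 93)]
top row 265 [(104, 102, 102), (109, 107, 106), (114, 113, 110), (112, 112, 107), (113, 111, 107), (109, 109, 107), (111, 109, 106), (108, 111, 105), (102, 103, 100), (107, 104, 103), (150, 148, 148), (207, 202, 202), (201, 197, 199), (200, 196, 196), (201, 197, 199), (197, 194, 194), (196, 187, 192), (198, 190, 194), (203, 199, 200), (203, 195, 200), (113, 109, 113), (36, 35, 33), (33, 31, 29), (29, 33, 30), (43, 41, 43), (102, 102, 102), (110, 111, 109), (102, 101, 100), (100, 98, 96), (107, 105, 102)]
marbletop [232 227 227]
wing top [235 231 230]
wing front [187 180 181]
wing end [110 105 104]
ground [155 150 148]
ground2 [162 157 154]
yellow face [168 144  72]
yellowside [119 104  64]
blue top [105 120 148]
bluefront [ 65  80 108]
brown [90 77 59]
browntop [74 63 60]
arm [68 67 66]
arm [18 19 22]
armshadow [56 57 60]
ytop [214 180  71]
brown [48 23 15]
brown [60 35 25]
red [155  25  23]
blade [146 155 153]
leaf [ 31  60 109]
```

```bash
cat >> fit.py <<'E'
def mk(thr): return lambda i:(i.min(2)>thr)
whitef={"top":mk(152),"side":mk(200)}
bluef={"top":lambda i:i[...,2]-i[...,0]>30,"side":lambda i:i[...,2]-i[...,0]>18}
yelf={"top":lambda i:(i[...,0]-i[...,2]>60)&(i[...,1]>.62*i[...,0]),"side":lambda i:(i[...,0]-i[...,2]>30)&(i[...,1]>.79*i[...,0])}
kerbp=lambda p:[box(p[0],p[1],p[2],(0,.03),(.03,-.2),(.024,)),box(p[0],p[1],p[3],(-.13,0),(0,.028),(.024,))]
def fit2(imgs,fs,parts,x0,step,rois):
    class D(dict): pass
    M={n:mask(imgs[n],fs[n],rois[n]).astype(np.float32)*255 for n in rois}
    pf=parts if isinstance(parts,dict) else {n:parts for n in rois}
    def cost(p): return sum(np.abs(M[n]-cv2.GaussianBlur(render(n,pf[n](p),rois[n]),(0,0),1)).sum()/255/S/S for n in rois)
    x=np.array(x0,float)
    for k in range(4):
        sim=np.vstack([x]+[x+np.eye(len(x))[i]*step[i]/(2**k)*(-1)**k for i in range(len(x))])
        r=minimize(cost,x,method="Nelder-Mead",options=dict(initial_simplex=sim,maxiter=300,xatol=1e-5,fatol=.02)); x=r.x
    return x,round(float(r.fun),1),{n:round(float(M[n].sum()/255/S/S)) for n in M}
def both(nm,*a):
    R=a[-1]
    for rr in (R,{"top":R["top"]},{"side":R["side"]}):
        x,f,ar=fit2(*a[:-1],rr); print(nm,list(rr),x.round(4),f,ar)
E
cat > m.py <<'E'
from fit import *
im={n:cv2.imread(f"pics/{n}0.png")[:,:,::-1] for n in ("top","side")}
both("kerb",im,whitef,kerbp,[.616,.273,-1,8],[.01,.01,4,4],{"top":(245,215,100,80),"side":(240,225,80,80)})
lt={"top":lambda p:[box(*p,(-.12,0),(0,.008),(.021,))],"side":leafp}
both("leaf",im,bluef,lt,[.615,-.073,32],[.01,.01,5],{"top":(365,225,50,60),"side":(330,205,70,30)})
both("fin",im,yelf,finp,[.432,.135,8],[.01,.01,5],{"top":(320,285,40,25),"side":(365,230,30,35)})
E
python3 m.py
```

```text
kerb ['top', 'side'] [ 0.6223  0.2455 -1.6301  9.9144] 255.2 {'top': 1239, 'side': 1110}
kerb ['top'] [ 0.6216  0.2466 -1.6293  9.8148] 113.1 {'top': 1239}
kerb ['side'] [ 0.623   0.2443 -1.4889  9.9445] 89.2 {'side': 1110}
leaf ['top', 'side'] [ 0.6197 -0.0695 33.022 ] 134.9 {'top': 142, 'side': 348}
leaf ['top'] [ 0.6194 -0.0691 32.9611] 23.0 {'top': 142}
leaf ['side'] [ 0.6226 -0.0744 33.0181] 33.0 {'side': 348}
fin ['top', 'side'] [0.4304 0.1316 8.9499] 42.6 {'top': 85, 'side': 258}
fin ['top'] [0.4317 0.1341 7.8752] 10.5 {'top': 85}
fin ['side'] [0.4314 0.1293 8.9478] 20.1 {'side': 258}
```

```bash
cat > go.py <<'E'
# print shift in tool axes/units from the measured pose to target (x,y,z,yaw)
import sys, numpy as np
from bench import read_state
s=read_state(); p=s["eef_pos"]; w=s["orientation"][2]; a=np.radians(w)
t=np.array([float(v) for v in sys.argv[1:5]])
d=t[:3]-p; u=np.array([np.cos(a)*d[0]+np.sin(a)*d[1], np.sin(a)*d[0]-np.cos(a)*d[1], -d[2]])/.03
print("t",round(s["t"],2),"pos",p.round(4),"rpy",s["orientation"].round(2),"F",s["wrist_force"].round(2),"T",s["ft_torque"].round(3),"open",round(s["opening"],4))
print("units",u.round(3),"twist",round(-((t[3]-w+180)%360-180)/4,3))
E
python3 -m inch '[[1,[0,0,0],-1],[1,[0,0,0],-1],[1,[0,0,0],-1],[1,[0,0,0],-1],[1,[0,0,0],-1],[1,[0,0,0],-1],[1,[0,0,0],-1],[1,[0,0,0],-1],[1,[0,0,0],-1],[1,[0,0,0],-1],[1,[0,0,0],-1],[1,[0,0,0],-1],[1,[0,0,0],-1],[1,[0,0,0],-1],[1,[0,0,0],-1],[1,[0,0,0],-1],[1,[0,0,0],-1],[1,[0,0,0],-1]]' 30
python3 go.py .4456 .0331 .15 8.4
```

```text
t: 2.6
eef_pos: [0.2672, -0.565, 0.2313]
orientation: [-180.0, -0.0, 7.5]
wrist_force: [0.0, 0.3, -0.5]
opening: 0.0856
t 2.6 pos [ 0.2672 -0.565   0.2313] rpy [-180.     -0.      7.48] F [ 0.    0.31 -0.52] T [0.038 0.009 0.014] open 0.0856
units [  8.489 -18.992   2.711] twist -0.23
```

```bash
python3 -m inch '[[1,[0.425,-0.95,0.13],-0.2],[1,[0.425,-0.95,0.13],0],[1,[0.425,-0.95,0.13],0],[1,[0.425,-0.95,0.13],0],[1,[0.425,-0.95,0.13],0],[1,[0.425,-0.95,0.13],0],[1,[0.425,-0.95,0.13],0],[1,[0.425,-0.95,0.13],0],[1,[0.425,-0.95,0.13],0],[1,[0.425,-0.95,0.13],0],[1,[0.425,-0.95,0.13],0],[1,[0.425,-0.95,0.13],0],[1,[0.425,-0.95,0.13],0],[1,[0.425,-0.95,0.13],0],[1,[0.425,-0.95,0.13],0],[1,[0.425,-0.95,0.13],0],[1,[0.425,-0.95,0.13],0],[1,[0.425,-0.95,0.13],0],[1,[0.425,-0.95,0.13],0],[1,[0.425,-0.95,0.13],0]]'
python3 go.py .4456 .0331 .039 8.4
python3 - <<'E'
from bench import *;import cv2
a=get_image("side")[190:340,290:440];cv2.imwrite("pics/c.png",cv2.resize(a[:,:,::-1],None,fx=4,fy=4,interpolation=cv2.INTER_CUBIC))
E
```

```text
t: 4.6
eef_pos: [0.4401, 0.0365, 0.1534]
orientation: [180.0, -0.0, 8.1]
wrist_force: [0.5, -0.2, -0.6]
opening: 0.0858
t 4.6 pos [0.4401 0.0365 0.1534] rpy [ 1.80e+02 -4.00e-02  8.12e+00] F [ 0.48 -0.22 -0.57] T [ 0.007 -0.055  0.041] open 0.0858
units [0.165 0.139 3.813] twist -0.07
```

View pics/c.png

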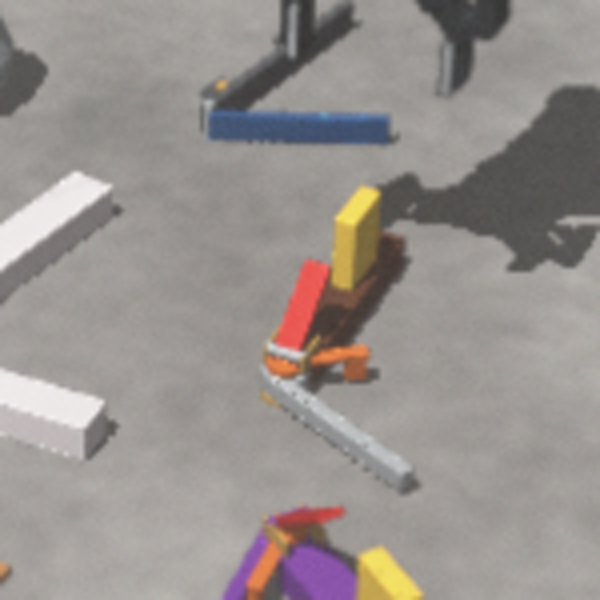

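The crop shows the wooden gauge: yellow fin at crop (355,237), red lever, steel blade, orange stop. The fingers have a clear way down, so I descend and pinch.

```bash
python3 -m inch '[[1,[0.08,0.07,0.6],-0.07],[1,[0.085,0.07,0.8],0],[1,[0,0,0.8],0],[1,[0,0,0.8],0],[1,[0,0,0.5],0],[1,[0,0,0.3],0],[1,[0,0,0],0]]' 25
python3 go.py .4456 .0331 .039 8.4
```

```text
t: 5.35
eef_pos: [0.4447, 0.0317, 0.0386]
orientation: [-180.0, 0.1, 8.4]
wrist_force: [0.1, -0.4, 0.6]
opening: 0.0855
t 5.35 pos [0.4447 0.0317 0.0386] rpy [-1.7999e+02  1.0000e-01  8.3900e+00] F [ 0.1  -0.44  0.59] T [-0.043  0.004  0.019] open 0.0855
units [ 0.037 -0.042 -0.014] twist -0.002
```

```bash
python3 -m inch '[[-1,[0,0,0],0],[-1,[0,0,0],0],[-1,[0,0,0],0],[-1,[0,0,0],0],[-1,[0,0,0],0],[-1,[0,0,0],0],[-1,[0,0,0],0],[-1,[0,0,0],0]]' 30
python3 go.py .4456 .0331 .039 8.4
```

```text
t: 6.15
eef_pos: [0.4456, 0.0318, 0.0397]
orientation: [180.0, -0.1, 8.4]
wrist_force: [-0.2, 0.9, 6.0]
opening: 0.0138
t 6.15 pos [0.4456 0.0318 0.0397] rpy [ 1.7999e+02 -5.0000e-02  8.4100e+00] F [-0.17  0.89  6.01] T [-0.01   0.026  0.087] open 0.0138
units [ 0.005 -0.044  0.023] twist 0.001
```

```bash
python3 -m inch '[[-1,[0,0,-0.02],0],[-1,[0,0,0],0.5],[-1,[0,0,0],0.5],[-1,[0,0,0],0.5],[-1,[0,0,0],0.5],[-1,[0,0,0],0.5],[-1,[0.2,0,0],0],[-1,[0.4,0,0],0],[-1,[0.5,0,0],0],[-1,[0.6,0,0],0],[-1,[0.6,0,0],0],[-1,[0.6,-0.07,0],0],[-1,[0.6,0,0],0],[-1,[0.5,0,0],0],[-1,[0.4,0,0],0],[-1,[0.25,0,0],0],[-1,[0.15,0,0],0],[-1,[0,0,0],0],[-1,[0,0,0],0]]'
python3 go.py .605 .1288 .039 -1.6
cat > snap.py <<'E'
import sys,cv2
from bench import get_image
n,name,l,t,w,h,k=sys.argv[1:]; l,t,w,h=map(int,(l,t,w,h))
im=get_image(n); cv2.imwrite(f"pics/{name}_full.png",im[:,:,::-1])
cv2.imwrite(f"pics/{name}.png",cv2.resize(im[t:t+h,l:l+w,::-1],None,fx=float(k),fy=float(k),interpolation=cv2.INTER_CUBIC))
E
python3 snap.py side d 230 190 170 130 4.5
```

```text
t: 8.05
eef_pos: [0.5884, 0.0298, 0.0397]
orientation: [180.0, 0.1, -1.6]
wrist_force: [-0.6, 0.0, -3.6]
opening: 0.0139
t 8.05 pos [0.5884 0.0298 0.0397] rpy [ 1.8e+02  7.0e-02 -1.6e+00] F [-0.57  0.04 -3.58] T [-0.174 -0.09  -0.005] open 0.0139
units [ 0.461 -3.314  0.023] twist -0.001
```

View pics/d.png

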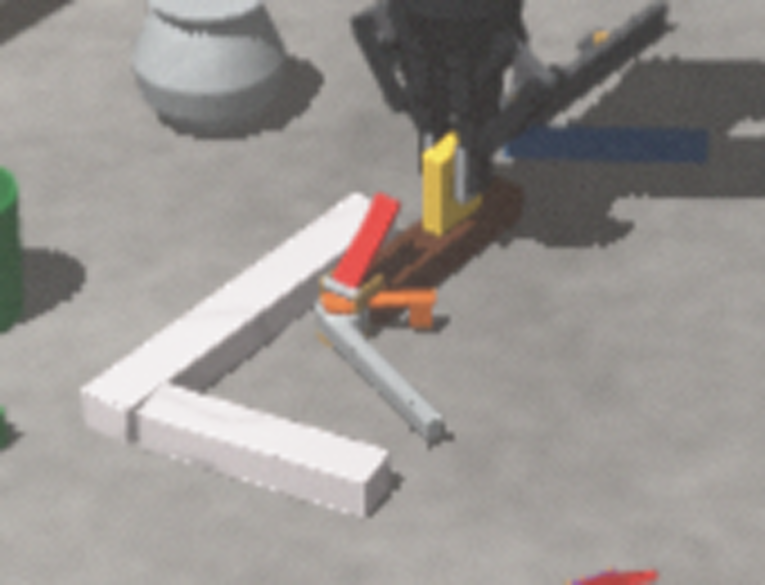

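```bash
python3 -m inch '[[-1,[0,0,0.01],0],[-1,[0.1,0,0],0],[-1,[0.15,0,0],0],[-1,[0.1,0,0],0],[-1,[0.05,0,0],0],[-1,[0,0,0],0]]'; python3 go.py .605 .1288 .039 -1.6
python3 -m inch '[[-1,[0.02,0,0],0],[-1,[0.02,0,0],0],[-1,[0.02,0,0],0],[-1,[0,0,0],0]]'; python3 go.py .605 .1288 .039 -1.6
```

```text
t: 8.7
eef_pos: [0.6015, 0.0295, 0.0396]
orientation: [-180.0, -0.0, -1.6]
wrist_force: [-0.1, -0.9, -3.7]
opening: 0.0135
t 8.7 pos [0.6015 0.0295 0.0396] rpy [-1.80e+02 -1.00e-02 -1.61e+00] F [-0.07 -0.89 -3.71] T [-0.144 -0.018  0.011] open 0.0135
units [ 0.024 -3.313  0.021] twist -0.002
t: 9.1
eef_pos: [0.6029, 0.0294, 0.0396]
orientation: [-180.0, 0.0, -1.6]
wrist_force: [1.1, -0.3, -3.0]
opening: 0.0136
t 9.1 pos [0.6029 0.0294 0.0396] rpy [-1.80e+02  1.00e-02 -1.61e+00] F [ 1.07 -0.32 -2.98] T [-0.179  0.021 -0.011] open 0.0136
units [-0.024 -3.313  0.02 ] twist -0.002
```

```bash
python3 -m inch '[[-1,[0,0,0.02],0],[-1,[0.01,0,0],0],[-1,[0.01,0,0],0],[-1,[0,0,0],0]]'; python3 go.py .605 .1288 .039 -1.6
python3 -m inch '[[-1,[0,0,0.02],0],[-1,[0.01,0,0],0],[-1,[0.01,0,0],0],[-1,[0.01,0,0],0],[-1,[0,0,0],0]]'; python3 go.py .605 .1288 .039 -1.6
```

```text
t: 9.5
eef_pos: [0.6031, 0.0294, 0.0389]
orientation: [180.0, 0.1, -1.6]
wrist_force: [-2.4, -0.5, -2.3]
opening: 0.0135
t 9.5 pos [0.6031 0.0294 0.0389] rpy [ 1.8e+02  6.0e-02 -1.6e+00] F [-2.41 -0.53 -2.34] T [-0.137  0.275  0.105] open 0.0135
units [-0.029 -3.314 -0.004] twist 0.0
t: 10.0
eef_pos: [0.6032, 0.0295, 0.0386]
orientation: [180.0, 0.1, -1.6]
wrist_force: [-7.1, 0.4, 4.8]
opening: 0.0136
t 10.0 pos [0.6032 0.0295 0.0386] rpy [ 1.7999e+02  1.5000e-01 -1.5900e+00] F [-7.07  0.41  4.82] T [-0.111  1.19   0.177] open 0.0136
units [-0.033 -3.312 -0.013] twist 0.002
```

```bash
python3 -m inch '[[-1,[-0.02,0,-0.01],0],[-1,[0,-0.1,0],0],[-1,[0,-0.2,0],0],[-1,[0,-0.2,0],0],[-1,[0,-0.2,0],0],[-1,[0,-0.2,0],0],[-1,[0,-0.1,0],0],[-1,[0,0,0],0]]'; python3 go.py .605 .1288 .039 -1.6
python3 -m inch '[[-1,[0,-0.1,0],0],[-1,[0,-0.2,0],0],[-1,[0,-0.2,0],0],[-1,[0,-0.2,0],0],[-1,[0,-0.2,0],0],[-1,[0,-0.2,0],0],[-1,[0,-0.2,0],0],[-1,[0,-0.1,0],0],[-1,[0,-0.1,0],0],[-1,[0,-0.1,0],0],[-1,[0,-0.1,0],0],[-1,[0,-0.1,0],0],[-1,[0,0,0],0]]'; python3 go.py .605 .1288 .039 -1.6
```

```text
t: 10.8
eef_pos: [0.6039, 0.0591, 0.0387]
orientation: [180.0, 0.1, -1.6]
wrist_force: [-5.4, -2.7, 0.8]
opening: 0.0134
t 10.8 pos [0.6039 0.0591 0.0387] rpy [ 1.7996e+02  9.0000e-02 -1.5900e+00] F [-5.4  -2.73  0.81] T [-0.551  0.933  0.124] open 0.0134
units [-0.029 -2.324 -0.011] twist 0.003
t: 12.1
eef_pos: [0.6053, 0.1126, 0.0386]
orientation: [179.9, 0.1, -1.6]
wrist_force: [-5.3, -5.3, 2.5]
opening: 0.0137
t 12.1 pos [0.6053 0.1126 0.0386] rpy [ 1.7992e+02  1.2000e-01 -1.5900e+00] F [-5.33 -5.25  2.52] T [-0.846  0.975  0.099] open 0.0137
units [-0.024 -0.541 -0.012] twist 0.002
```

```bash
python3 -m inch '[[-1,[-0.02,0,-0.005],0],[-1,[0,-0.1,0],0],[-1,[0,-0.1,0],0],[-1,[0,-0.1,0],0],[-1,[0,0,0],0]]'; python3 go.py .605 .1288 .039 -1.6
python3 -m inch '[[-1,[0,-0.05,0],0],[-1,[0,-0.03,0],0],[-1,[0,0,0],0]]'; python3 go.py .605 .1288 .039 -1.6;python3 snap.py side e 230 210 150 110 5
```

```text
t: 12.6
eef_pos: [0.6055, 0.1227, 0.0386]
orientation: [180.0, 0.0, -1.6]
wrist_force: [-3.9, -0.4, -1.6]
opening: 0.0139
t 12.6 pos [0.6055 0.1227 0.0386] rpy [ 1.7999e+02  4.0000e-02 -1.5900e+00] F [-3.87 -0.41 -1.62] T [-0.331  0.657  0.092] open 0.0139
units [-0.023 -0.202 -0.012] twist 0.002
t: 12.9
eef_pos: [0.6055, 0.1248, 0.0386]
orientation: [180.0, 0.0, -1.6]
wrist_force: [-4.4, -2.8, -2.1]
opening: 0.0133
t 12.9 pos [0.6055 0.1248 0.0386] rpy [ 1.7999e+02  5.0000e-02 -1.6000e+00] F [-4.44 -2.79 -2.07] T [-0.5    0.735  0.136] open 0.0133
units [-0.022 -0.133 -0.012] twist 0.0
```

View pics/e.png

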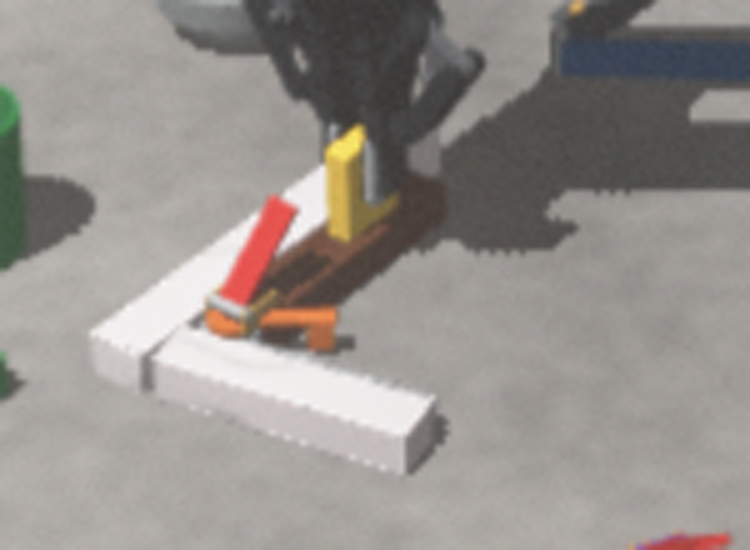

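The hub is close to the corner at crop (230,315), and the blade has folded in behind the wing. I keep inching along the kerb.

```bash
python3 -m inch '[[-1,[0,-0.03,0.01],0],[-1,[0,-0.02,0],0],[-1,[0,0,0],0]]'; python3 go.py .605 .1288 .039 -1.6
python3 -m inch '[[-1,[0,-0.02,0],0],[-1,[0,-0.02,0],0],[-1,[0,0,0],0]]'; python3 go.py .605 .1288 .039 -1.6
```

```text
t: 13.25
eef_pos: [0.6056, 0.1257, 0.0386]
orientation: [180.0, 0.1, -1.6]
wrist_force: [-5.1, -4.9, 0.9]
opening: 0.0133
t 13.25 pos [0.6056 0.1257 0.0386] rpy [ 1.7996e+02  5.0000e-02 -1.6000e+00] F [-5.08 -4.93  0.87] T [-0.933  0.885  0.101] open 0.0133
units [-0.022 -0.102 -0.013] twist -0.001
t: 13.55
eef_pos: [0.6056, 0.1263, 0.0387]
orientation: [179.9, 0.1, -1.6]
wrist_force: [-4.7, -8.3, 2.0]
opening: 0.0134
t 13.55 pos [0.6056 0.1263 0.0387] rpy [ 1.7991e+02  6.0000e-02 -1.6000e+00] F [-4.69 -8.31  1.97] T [-1.462  0.87   0.092] open 0.0134
units [-0.022 -0.083 -0.012] twist 0.0
```

```bash
python3 -m inch '[[-1,[0,-0.02,0],0],[-1,[0,-0.01,0],0],[-1,[0,0,0],0]]'; python3 go.py .605 .1288 .039 -1.6
```

```text
t: 13.85
eef_pos: [0.6056, 0.1264, 0.0387]
orientation: [179.9, 0.1, -1.6]
wrist_force: [-4.4, -14.3, 2.5]
opening: 0.0141
t 13.85 pos [0.6056 0.1264 0.0387] rpy [ 1.7986e+02  7.0000e-02 -1.6000e+00] F [ -4.44 -14.28   2.47] T [-2.034  0.865  0.097] open 0.0141
units [-0.023 -0.081 -0.01 ] twist 0.001
```

Seated: y stays at 0.1264 while Fy climbs to 14 N. I relax the load, release, and rise.

```bash
python3 -m inch '[[-1,[0,0.03,0],0],[-1,[0,0.02,0],0],[-1,[0,0,0],0]]'; python3 go.py .605 .1288 .039 -1.6
python3 -m inch '[[0.2,[0,0,0],0],[0.2,[0,0,0],0],[0.2,[0,0,0],0],[0.2,[0,0,-0.3],0],[0.2,[0,0,-0.6],0],[0.2,[0,0,-0.8],0],[-1,[0,-0.2,-0.6],0],[-1,[0,-0.4,-0.2],0],[-1,[0,-0.4,0],0],[-1,[0,-0.4,0],0],[-1,[0,-0.3,0],0],[-1,[0,-0.17,0],0],[-1,[0,0,0],0],[-1,[0,0,0],0]]'; python3 go.py .607 .183 .068 -1.6
```

```text
t: 14.15
eef_pos: [0.6056, 0.1263, 0.0387]
orientation: [180.0, 0.0, -1.6]
wrist_force: [-4.9, -5.6, 0.6]
opening: 0.0135
t 14.15 pos [0.6056 0.1263 0.0387] rpy [ 1.7997e+02  5.0000e-02 -1.6100e+00] F [-4.87 -5.64  0.59] T [-0.972  0.863  0.072] open 0.0135
units [-0.023 -0.083 -0.011] twist -0.003
t: 15.55
eef_pos: [0.6073, 0.1829, 0.113]
orientation: [180.0, 0.0, -1.6]
wrist_force: [-1.2, 0.1, 0.2]
opening: 0.0
t 15.55 pos [0.6073 0.1829 0.113 ] rpy [ 1.7998e+02  5.0000e-02 -1.5900e+00] F [-1.16  0.1   0.19] T [-0.006  0.012  0.015] open 0.0
units [-0.009 -0.003  1.501] twist 0.003
```

```bash
python3 -m inch '[[-1,[0,0,0.4],0],[-1,[0,0,0.5],0],[-1,[0,0,0.3],0],[-1,[0,0,0.2],0],[-1,[0,0,0],0]]'; python3 go.py .607 .183 .045 -1.6;python3 snap.py top f 245 215 110 80 7; cp pics/f.png pics/f_top.png; python3 snap.py side f 240 210 110 80 7
python3 - <<'E'
import cv2,numpy as np
a=cv2.imread("pics/f_top.png");b=cv2.imread("pics/f.png");cv2.imwrite("pics/f2.png",cv2.resize(np.vstack([a[:,:560],b[:,:560]]),None,fx=.53,fy=.53))
E
```

```text
t: 16.05
eef_pos: [0.6067, 0.1826, 0.07]
orientation: [180.0, 0.1, -1.6]
wrist_force: [-0.3, -0.3, 0.8]
opening: 0.0
t 16.05 pos [0.6067 0.1826 0.07  ] rpy [ 1.7996e+02  1.3000e-01 -1.6200e+00] F [-0.26 -0.35  0.76] T [-0.014  0.019  0.023] open 0.0
units [ 0.008 -0.015  0.834] twist -0.005
```

View pics/f2.png

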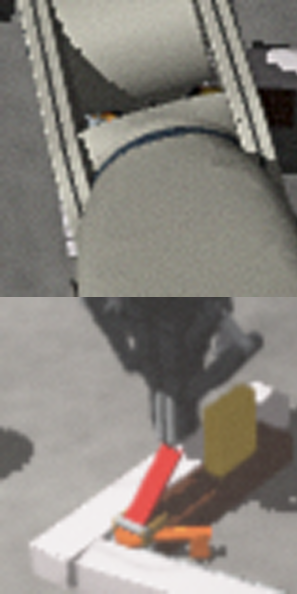

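The side half shows the shut fingers right over the red lever's free end, about (168,440). The top view is hidden by the arm. Now I press.

```bash
for i in 1; do python3 -m inch '[[-1,[0,0,0.1],0],[-1,[0,0,0.1],0],[-1,[0,0,0.1],0],[-1,[0,0,0],0]]'; done; python3 go.py .607 .183 .045 -1.6
python3 -m inch '[[-1,[0,0,0.1],0],[-1,[0,0,0.1],0],[-1,[0,0,0],0]]'; python3 go.py .607 .183 .045 -1.6
```

```text
t: 16.55
eef_pos: [0.6083, 0.1815, 0.064]
orientation: [179.9, -0.1, -1.6]
wrist_force: [-1.3, -9.0, 11.2]
opening: -0.0002
t 16.55 pos [0.6083 0.1815 0.064 ] rpy [ 1.7989e+02 -7.0000e-02 -1.5700e+00] F [-1.32 -8.96 11.22] T [-1.438  0.305  0.012] open -0.0002
units [-0.046 -0.049  0.632] twist 0.007
t: 16.85
eef_pos: [0.6087, 0.1816, 0.058]
orientation: [179.9, -0.1, -1.6]
wrist_force: [0.3, -7.0, 9.5]
opening: -0.0
t 16.85 pos [0.6087 0.1816 0.058 ] rpy [ 1.7992e+02 -1.3000e-01 -1.5900e+00] F [ 0.27 -6.96  9.54] T [-1.174  0.113  0.021] open -0.0
units [-0.059 -0.046  0.434] twist 0.002
```

```bash
python3 -m inch '[[-1,[0,0,0.1],0],[-1,[0,0,0.1],0],[-1,[0,0,0],0]]'; python3 go.py .607 .183 .045 -1.6
python3 -m inch '[[-1,[0,0,0.06],0],[-1,[0,0,0.06],0],[-1,[0,0,0],0]]'; python3 go.py .607 .183 .045 -1.6
```

```text
t: 17.15
eef_pos: [0.6088, 0.1819, 0.0518]
orientation: [179.9, -0.1, -1.6]
wrist_force: [-0.3, -5.0, 7.1]
opening: -0.0
t 17.15 pos [0.6088 0.1819 0.0518] rpy [ 1.7995e+02 -1.4000e-01 -1.5900e+00] F [-0.33 -4.97  7.12] T [-0.951 -0.052  0.031] open -0.0
units [-0.061 -0.036  0.225] twist 0.002
t: 17.45
eef_pos: [0.6087, 0.1821, 0.0481]
orientation: [180.0, -0.1, -1.6]
wrist_force: [0.4, -4.7, 6.8]
opening: -0.0
t 17.45 pos [0.6087 0.1821 0.0481] rpy [ 1.7996e+02 -1.3000e-01 -1.5900e+00] F [ 0.44 -4.72  6.75] T [-0.867 -0.067 -0.015] open -0.0
units [-0.058 -0.029  0.103] twist 0.002
```

```bash
python3 -m inch '[[-1,[0,0,0.05],0],[-1,[0,0,0],0]]'; python3 go.py .607 .183 .045 -1.6
python3 -m inch '[[-1,[0,0,0.03],0],[-1,[0,0,0],0]]'; python3 go.py .607 .183 .045 -1.6
```

```text
t: 17.65
eef_pos: [0.6087, 0.1821, 0.0466]
orientation: [180.0, -0.1, -1.6]
wrist_force: [0.8, -4.5, 6.3]
opening: 0.0001
t 17.65 pos [0.6087 0.1821 0.0466] rpy [ 1.7996e+02 -1.3000e-01 -1.5900e+00] F [ 0.78 -4.52  6.33] T [-0.902 -0.101 -0.034] open 0.0001
units [-0.058 -0.028  0.053] twist 0.002
t: 17.85
eef_pos: [0.6087, 0.1821, 0.0457]
orientation: [180.0, -0.1, -1.6]
wrist_force: [0.1, -6.5, 7.6]
opening: -0.0
t 17.85 pos [0.6087 0.1821 0.0457] rpy [ 1.7996e+02 -1.3000e-01 -1.5900e+00] F [ 0.1  -6.45  7.57] T [-0.982 -0.08  -0.009] open -0.0
units [-0.057 -0.027  0.023] twist 0.003
```

```bash
python3 -m inch '[[-1,[0,0,0.03],0],[-1,[0,0,0],0]]'; python3 go.py .607 .183 .045 -1.6
python3 -m inch '[[-1,[0,0,0.02],0],[-1,[0,0,0.01],0],[-1,[0,0,0],0]]'; python3 go.py .607 .183 .045 -1.6
```

```text
t: 18.05
eef_pos: [0.6088, 0.1821, 0.0451]
orientation: [180.0, -0.1, -1.6]
wrist_force: [0.3, -5.8, 9.4]
opening: 0.0001
t 18.05 pos [0.6088 0.1821 0.0451] rpy [ 1.7996e+02 -1.4000e-01 -1.5800e+00] F [ 0.26 -5.83  9.36] T [-1.09   0.057  0.031] open 0.0001
units [-0.061 -0.028  0.004] twist 0.004
t: 18.35
eef_pos: [0.6089, 0.182, 0.0447]
orientation: [180.0, -0.1, -1.6]
wrist_force: [-1.5, -7.6, 14.2]
opening: -0.0001
t 18.35 pos [0.6089 0.182  0.0447] rpy [ 1.7995e+02 -1.5000e-01 -1.5800e+00] F [-1.5  -7.64 14.24] T [-1.25   0.18   0.036] open -0.0001
units [-0.064 -0.031 -0.009] twist 0.004
```

```bash
python3 -m inch '[[-1,[0,0,0.015],0],[-1,[0,0,0],0],[-1,[0,0,0],0]]'; python3 go.py .607 .183 .045 -1.6
```

```text
t: 18.65
eef_pos: [0.6089, 0.182, 0.0445]
orientation: [180.0, -0.2, -1.6]
wrist_force: [-1.0, -6.1, 15.6]
opening: -0.0001
t 18.65 pos [0.6089 0.182  0.0445] rpy [ 1.7995e+02 -1.6000e-01 -1.5800e+00] F [-1.04 -6.1  15.57] T [-1.348  0.282 -0.055] open -0.0001
units [-0.065 -0.031 -0.017] twist 0.004
```

```bash
python3 -m inch '[[-1,[0,0,0.015],0],[-1,[0,0,0],0],[-1,[0,0,0],0]]'; python3 go.py .607 .183 .045 -1.6
```

```text
t: 18.95
eef_pos: [0.609, 0.182, 0.0443]
orientation: [180.0, -0.2, -1.6]
wrist_force: [-1.8, -8.1, 17.0]
opening: -0.0002
t 18.95 pos [0.609  0.182  0.0443] rpy [ 1.7995e+02 -1.7000e-01 -1.5800e+00] F [-1.75 -8.12 17.03] T [-1.42   0.436  0.008] open -0.0002
units [-0.068 -0.031 -0.023] twist 0.005
```

```bash
python3 -m inch '[[-1,[0,0,-0.1],0],[-1,[0,0,-0.5],0],[-1,[0,0,-0.8],0],[1,[0,0,-0.6],0],[1,[-0.02,0.3,0],0],[1,[0,0.4,0],0],[1,[0,0.4,0],0],[1,[0,0.4,0],0],[1,[0,0.3,0],0],[1,[0,0.07,0],0],[1,[0,0,0],0]]'; python3 go.py .6056 .1264 .039 -1.6; python3 snap.py side g 240 210 110 80 7
```

```text
t: 20.05
eef_pos: [0.6053, 0.1263, 0.1016]
orientation: [180.0, 0.0, -1.7]
wrist_force: [-0.4, -0.4, 0.9]
opening: 0.0852
t 20.05 pos [0.6053 0.1263 0.1016] rpy [ 1.80e+02  3.00e-02 -1.67e+00] F [-0.38 -0.36  0.89] T [ 0.026  0.007 -0.012] open 0.0852
units [ 0.009 -0.004  2.086] twist -0.016
```

View pics/g.png

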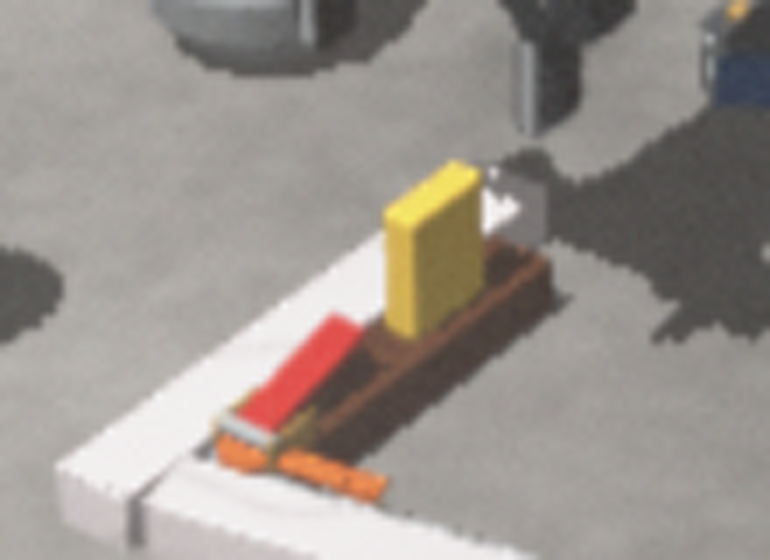

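The lever is pressed part-way and the orange stop lies parallel to the wing, at crop (330,475). I regrip and check the seat with a light push.

```bash
python3 -m inch '[[1,[0,0,0.6],0],[1,[0,0,0.7],0],[1,[0,0,0.5],0],[1,[0,0,0.25],0],[1,[0,0,0.03],0],[-1,[0,0,0],0],[-1,[0,0,0],0],[-1,[0,0,0],0],[-1,[0,0,0],0],[-1,[0,0,0],0],[-1,[0,0,0],0],[-1,[0,0,0],0],[-1,[0,0,0],0]]' 40; python3 go.py .6056 .1264 .039 -1.6
python3 -m inch '[[-1,[0.01,-0.03,0],0],[-1,[0.01,-0.03,0],0],[-1,[0,0,0],0]]'; python3 go.py .6056 .1264 .039 -1.6
```

```text
t: 21.4
eef_pos: [0.6055, 0.1269, 0.0399]
orientation: [-180.0, -0.0, -1.6]
wrist_force: [-2.1, -0.3, 6.9]
opening: 0.0136
t 21.4 pos [0.6055 0.1269 0.0399] rpy [-1.8e+02 -1.0e-02 -1.6e+00] F [-2.13 -0.31  6.92] T [-0.032  0.375  0.12 ] open 0.0136
units [0.005 0.017 0.032] twist 0.001
t: 21.7
eef_pos: [0.6055, 0.1269, 0.0399]
orientation: [179.9, 0.1, -1.6]
wrist_force: [-3.8, -10.3, 9.4]
opening: 0.0134
t 21.7 pos [0.6055 0.1269 0.0399] rpy [ 1.7987e+02  8.0000e-02 -1.5800e+00] F [ -3.84 -10.3    9.35] T [-1.27   0.47   0.068] open 0.0134
units [0.005 0.017 0.031] twist 0.006
```

Seat confirmed: no motion under 10 N. Now I back off, lift and carry to the bracket.

```bash
python3 -m inch '[[-1,[0,0.04,-0.02],0],[-1,[-0.03,0.05,0],0],[-1,[-0.08,0.08,0],0],[-1,[-0.08,0.08,0],0],[-1,[0,0,-0.1],0],[-1,[0,0,-0.2],0],[-1,[0,0,-0.3],0],[-1,[0,0,-0.3],0],[-1,[0,0,-0.2],0],[-1,[0,0,-0.1],0],[-1,[0,0.1,0],0],[-1,[0,0.2,0],0],[-1,[0,0.4,0],0],[-1,[0,0.6,0],0],[-1,[0,0.7,0],0],[-1,[0,0.7,0],0],[-1,[0,0.7,0],0],[-1,[0,0.7,0],0],[-1,[0,0.7,0],0],[-1,[0,0.7,0],0]]'; python3 go.py .590 -.262 .08 -1.6
```

```text
t: 23.7
eef_pos: [0.5949, -0.046, 0.0758]
orientation: [180.0, 0.0, -1.7]
wrist_force: [0.5, 0.3, -3.2]
opening: 0.0129
t 23.7 pos [ 0.5949 -0.046   0.0758] rpy [ 1.7999e+02  4.0000e-02 -1.6600e+00] F [ 0.52  0.3  -3.22] T [-0.05  -0.019 -0.02 ] open 0.0129
units [ 0.046  7.202 -0.141] twist -0.014
```

```bash
python3 -m inch '[[-1,[0,0.7,0],0],[-1,[0,0.7,0],0],[-1,[0,0.7,0],0],[-1,[0,0.7,0],0],[-1,[0,0.7,0],0],[-1,[0,0.7,0],0],[-1,[0,0.7,0],0],[-1,[0,0.6,0],0],[-1,[0,0.5,0],0],[-1,[0,0.3,0],0],[-1,[0,0.2,0],0],[-1,[0,0,0],0]]'; python3 go.py .590 -.262 .04 -1.6; python3 snap.py side h 300 170 130 100 6
```

```text
t: 24.9
eef_pos: [0.59, -0.239, 0.076]
orientation: [180.0, -0.0, -1.6]
wrist_force: [-0.4, 0.3, -3.1]
opening: 0.0135
t 24.9 pos [ 0.59  -0.239  0.076] rpy [180.    -0.    -1.64] F [-0.45  0.27 -3.13] T [-0.18  -0.051 -0.013] open 0.0135
units [0.021 0.766 1.201] twist -0.009
```

View pics/h.png

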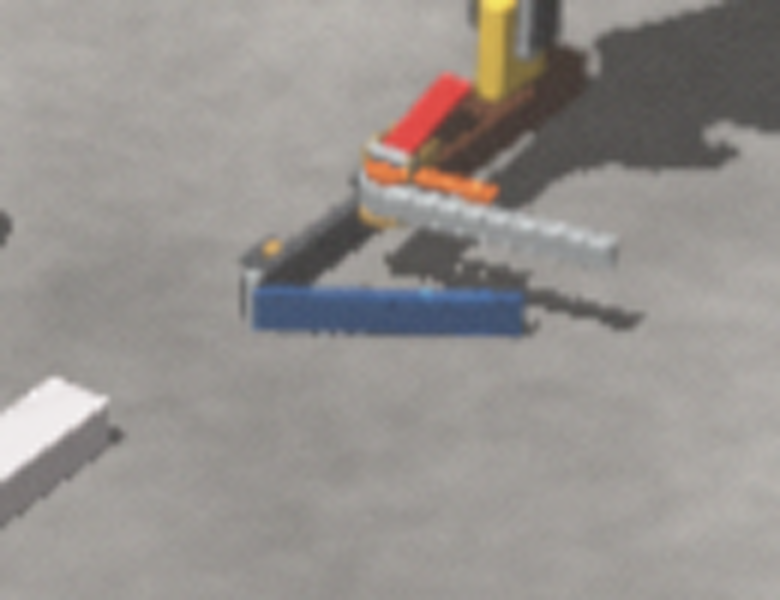

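The locked gauge hangs beyond the leaf with its blade on the stop. The leaf tip is at crop (525,320). I move a little farther out and then lower.

```bash
python3 -m inch '[[-1,[0,0.2,0],0],[-1,[0,0.3,0],0],[-1,[0,0.2,0],0],[-1,[0,0.05,0],0],[-1,[0,0,0.2],0],[-1,[0,0,0.4],0],[-1,[0,0,0.3],0],[-1,[0,0,0.15],0],[-1,[0,0,0.07],0],[-1,[0,0,0.03],0],[-1,[0,0,0.02],0],[-1,[0,0,0.02],0],[-1,[0,0,0],0]]'; python3 go.py .602 -.262 .04 -1.6
```

```text
t: 26.25
eef_pos: [0.5896, -0.2611, 0.0407]
orientation: [180.0, -0.0, -1.6]
wrist_force: [0.2, -0.5, -3.5]
opening: 0.0135
t 26.25 pos [ 0.5896 -0.2611  0.0407] rpy [ 1.7999e+02 -3.0000e-02 -1.6100e+00] F [ 0.18 -0.53 -3.45] T [-0.132 -0.056  0.028] open 0.0135
units [0.415 0.019 0.022] twist -0.002
```

```bash
python3 -m inch '[[-1,[0,0,0.02],0],[-1,[0,0,0.02],0],[-1,[0,0,0.01],0],[-1,[0.1,0,0],0],[-1,[0.1,0,0],0],[-1,[0.08,0,0],0],[-1,[0,0,0],0]]'; python3 go.py .602 -.262 .04 -1.6
python3 -m inch '[[-1,[0.02,0,0],0],[-1,[0.02,0,0],0],[-1,[0,0,0],0]]'; python3 go.py .602 -.262 .04 -1.6
```

```text
t: 26.95
eef_pos: [0.5976, -0.2616, 0.04]
orientation: [180.0, 0.0, -1.6]
wrist_force: [-4.1, 0.0, 6.8]
opening: 0.0138
t 26.95 pos [ 0.5976 -0.2616  0.04  ] rpy [ 1.7998e+02  3.0000e-02 -1.6000e+00] F [-4.1   0.03  6.78] T [-0.008  0.768  0.057] open 0.0138
units [0.147 0.01  0.   ] twist -0.0
t: 27.25
eef_pos: [0.5978, -0.2616, 0.04]
orientation: [-180.0, 0.1, -1.6]
wrist_force: [-8.0, -1.4, 10.0]
opening: 0.0136
t 27.25 pos [ 0.5978 -0.2616  0.04  ] rpy [-1.80e+02  1.40e-01 -1.59e+00] F [-7.95 -1.38 10.01] T [-0.078  1.508  0.031] open 0.0136
units [0.142 0.01  0.001] twist 0.002
```

```bash
python3 -m inch '[[-1,[-0.02,0,-0.03],0],[-1,[0,0,0],0],[-1,[0,0,0],0]]'; python3 go.py .602 -.262 .04 -1.6
```

```text
t: 27.55
eef_pos: [0.5985, -0.2614, 0.04]
orientation: [180.0, -0.0, -1.6]
wrist_force: [-1.2, -1.2, 2.0]
opening: 0.0137
t 27.55 pos [ 0.5985 -0.2614  0.04  ] rpy [ 1.7999e+02 -1.0000e-02 -1.6100e+00] F [-1.16 -1.16  1.97] T [-0.128  0.269  0.002] open 0.0137
units [ 0.116  0.017 -0.002] twist -0.002
```

```bash
python3 -m inch '[[-1,[0.03,0,-0.01],0],[-1,[0.02,0,0],0],[-1,[0,0,0],0]]'; python3 go.py .602 -.262 .04 -1.6
python3 -m inch '[[-1,[0.02,0,0],0],[-1,[0.02,0,0],0],[-1,[0,0,0],0]]'; python3 go.py .602 -.262 .04 -1.6
```

```text
t: 27.85
eef_pos: [0.5997, -0.2612, 0.04]
orientation: [-180.0, 0.0, -1.6]
wrist_force: [-2.5, -0.6, 1.2]
opening: 0.0138
t 27.85 pos [ 0.5997 -0.2612  0.04  ] rpy [-1.7999e+02  4.0000e-02 -1.6000e+00] F [-2.52 -0.58  1.22] T [0.014 0.466 0.059] open 0.0138
units [ 0.077  0.024 -0.001] twist 0.001
t: 28.15
eef_pos: [0.6013, -0.2613, 0.04]
orientation: [-180.0, -0.0, -1.6]
wrist_force: [-2.0, -0.2, -0.1]
opening: 0.0135
t 28.15 pos [ 0.6013 -0.2613  0.04  ] rpy [-1.80e+02 -1.00e-02 -1.61e+00] F [-1.99 -0.15 -0.1 ] T [0.017 0.336 0.01 ] open 0.0135
units [ 0.025  0.024 -0.   ] twist -0.002
```

```bash
python3 -m inch '[[-1,[0.02,0,0],0],[-1,[0.02,0,0],0],[-1,[0,0,0],0]]'; python3 go.py .602 -.262 .04 -1.6
```

```text
t: 28.45
eef_pos: [0.6022, -0.2613, 0.04]
orientation: [-180.0, 0.0, -1.6]
wrist_force: [-2.2, 0.7, 0.1]
opening: 0.0133
t 28.45 pos [ 0.6022 -0.2613  0.04  ] rpy [-1.7999e+02  2.0000e-02 -1.6000e+00] F [-2.25  0.72  0.14] T [-0.012  0.558  0.097] open 0.0133
units [-0.006  0.024 -0.   ] twist 0.001
```

```bash
python3 -m inch '[[-1,[0.02,0,0],0],[-1,[0,0,0],0],[-1,[0,0,0],0]]'; python3 go.py .602 -.262 .04 -1.6
python3 -m inch '[[-1,[0.02,0,0],0],[-1,[0,0,0],0],[-1,[0,0,0],0]]'; python3 go.py .602 -.262 .04 -1.6
```

```text
t: 28.75
eef_pos: [0.6023, -0.2613, 0.04]
orientation: [-180.0, 0.1, -1.6]
wrist_force: [-4.8, -0.4, 1.9]
opening: 0.0135
t 28.75 pos [ 0.6023 -0.2613  0.04  ] rpy [-1.7998e+02  8.0000e-02 -1.6000e+00] F [-4.79 -0.43  1.94] T [-0.054  0.881  0.134] open 0.0135
units [-0.009  0.023  0.001] twist 0.001
t: 29.05
eef_pos: [0.6023, -0.2613, 0.04]
orientation: [-180.0, 0.1, -1.6]
wrist_force: [-7.6, -0.1, 3.9]
opening: 0.0136
t 29.05 pos [ 0.6023 -0.2613  0.04  ] rpy [-1.7997e+02  1.4000e-01 -1.5900e+00] F [-7.59 -0.14  3.87] T [-0.058  1.232  0.14 ] open 0.0136
units [-0.009  0.023  0.001] twist 0.002
```

```bash
python3 -m inch '[[-1,[-0.03,0,-0.01],0],[-1,[0,-0.1,0],0],[-1,[0,-0.15,0],0],[-1,[0,-0.15,0],0],[-1,[0,-0.1,0],0],[-1,[0,-0.05,0],0]]'; python3 go.py .6043 -.1906 .04 -1.6
python3 -m inch '[[-1,[0,-0.1,0],0],[-1,[0,-0.15,0],0],[-1,[0,-0.15,0],0],[-1,[0,-0.15,0],0],[-1,[0,-0.15,0],0],[-1,[0,-0.1,0],0],[-1,[0,-0.05,0],0]]'; python3 go.py .6043 -.1906 .04 -1.6
```

```text
t: 29.65
eef_pos: [0.6027, -0.2454, 0.0402]
orientation: [179.9, 0.0, -1.6]
wrist_force: [-3.7, -5.1, -0.9]
opening: 0.0136
t 29.65 pos [ 0.6027 -0.2454  0.0402] rpy [ 1.7995e+02  4.0000e-02 -1.5900e+00] F [-3.72 -5.11 -0.86] T [-0.826  0.93   0.051] open 0.0136
units [ 0.004 -1.826  0.007] twist 0.003
t: 30.35
eef_pos: [0.6033, -0.2202, 0.0403]
orientation: [179.9, 0.0, -1.6]
wrist_force: [-5.1, -6.3, -0.5]
opening: 0.0132
t 30.35 pos [ 0.6033 -0.2202  0.0403] rpy [ 1.7993e+02  4.0000e-02 -1.5800e+00] F [-5.14 -6.35 -0.54] T [-1.01   0.989  0.065] open 0.0132
units [ 0.005 -0.987  0.009] twist 0.005
```

```bash
python3 -m inch '[[-1,[-0.025,0,0],0],[-1,[0,-0.05,0],0],[-1,[0,-0.1,0],0],[-1,[0,-0.1,0],0],[-1,[0,-0.1,0],0],[-1,[0,-0.05,0],0],[-1,[0,0,0],0]]'; python3 go.py .6043 -.1906 .04 -1.6
python3 -m inch '[[-1,[0,-0.05,0],0],[-1,[0,-0.05,0],0],[-1,[0,-0.05,0],0],[-1,[0,-0.05,0],0],[-1,[0,0,0],0]]'; python3 go.py .6043 -.1906 .04 -1.6; python3 snap.py top i 360 215 100 75 7.5
```

```text
t: 31.05
eef_pos: [0.6035, -0.2068, 0.0403]
orientation: [-180.0, -0.0, -1.6]
wrist_force: [-1.1, -0.0, -3.6]
opening: 0.0132
t 31.05 pos [ 0.6035 -0.2068  0.0403] rpy [-1.7998e+02 -1.0000e-02 -1.5900e+00] F [-1.05 -0.04 -3.59] T [-0.145  0.123  0.068] open 0.0132
units [ 0.011 -0.54   0.01 ] twist 0.003
t: 31.55
eef_pos: [0.6037, -0.2011, 0.0404]
orientation: [-180.0, -0.0, -1.6]
wrist_force: [-0.7, -0.2, -3.2]
opening: 0.0135
t 31.55 pos [ 0.6037 -0.2011  0.0404] rpy [-1.7999e+02 -1.0000e-02 -1.6000e+00] F [-0.68 -0.21 -3.21] T [-0.251  0.017  0.137] open 0.0135
units [ 0.011 -0.352  0.014] twist -0.001
```

View pics/i.png

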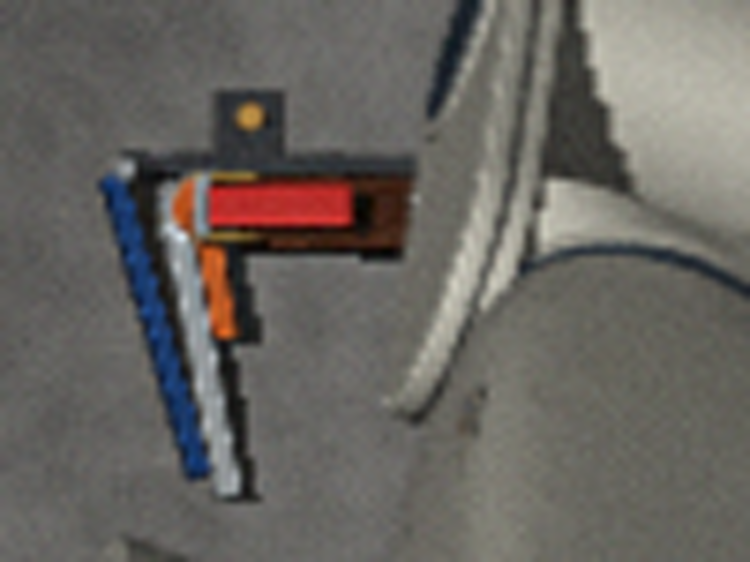

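The top view shows the blade pushing the leaf near its tip, at crop (205,470). The stock lies along the arm with the hub about 10 mm short of the hinge. I continue in small steps.

```bash
python3 -m inch '[[-1,[0,0,0.015],0],[-1,[0.01,-0.05,0],0],[-1,[0,-0.05,0],0],[-1,[0,-0.05,0],0],[-1,[0,-0.05,0],0],[-1,[0,0,0],0]]'; python3 go.py .6043 -.1906 .04 -1.6
cat > leaf.py <<'E'
from fit import *
from bench import get_image
im={"top":get_image("top")}
x,f,a=fit2(im,bluef,lambda p:[box(*p,(-.12,0),(0,.008),(.021,))],[.6194,-.0691,16],[.003,.003,5],{"top":(365,225,50,60)})
print("leaf",x.round(4),f,a)
E
python3 leaf.py
```

```text
t: 32.2
eef_pos: [0.6039, -0.1953, 0.04]
orientation: [180.0, 0.0, -1.6]
wrist_force: [-1.5, -3.8, 0.2]
opening: 0.0131
t 32.2 pos [ 0.6039 -0.1953  0.04  ] rpy [ 1.8e+02  1.0e-02 -1.6e+00] F [-1.5  -3.76  0.16] T [-0.593  0.509  0.055] open 0.0131
units [ 0.01  -0.158  0.001] twist -0.0
leaf [ 0.6195 -0.0691 12.7865] 22.6 {'top': 136}
```

```bash
python3 -m inch '[[-1,[0,-0.04,0],0],[-1,[0,-0.04,0],0],[-1,[0,0,0],0]]'; python3 go.py .6043 -.1906 .04 -1.6
python3 -m inch '[[-1,[0,-0.03,0],0],[-1,[0,0,0],0]]'; python3 go.py .6043 -.1906 .04 -1.6; python3 leaf.py
```

```text
t: 32.55
eef_pos: [0.6039, -0.1931, 0.04]
orientation: [180.0, 0.0, -1.6]
wrist_force: [-2.6, -4.5, -0.3]
opening: 0.0135
t 32.55 pos [ 0.6039 -0.1931  0.04  ] rpy [ 1.7999e+02  2.0000e-02 -1.6000e+00] F [-2.62 -4.45 -0.29] T [-0.635  0.61   0.024] open 0.0135
units [ 0.011 -0.084  0.001] twist -0.001
t: 32.75
eef_pos: [0.6039, -0.1923, 0.04]
orientation: [180.0, 0.0, -1.6]
wrist_force: [-3.7, -4.5, -0.5]
opening: 0.0132
t 32.75 pos [ 0.6039 -0.1923  0.04  ] rpy [ 1.7999e+02  1.0000e-02 -1.6100e+00] F [-3.7  -4.47 -0.45] T [-0.736  0.591  0.127] open 0.0132
units [ 0.011 -0.058  0.001] twist -0.003
leaf [ 0.6196 -0.069  11.3053] 22.7 {'top': 133}
```

```bash
python3 -m inch '[[-1,[0,-0.025,0],0],[-1,[0,0,0],0]]'; python3 go.py .6043 -.1906 .04 -1.6
python3 -m inch '[[-1,[0,-0.02,0],0],[-1,[0,0,0],0]]'; python3 go.py .6043 -.1906 .04 -1.6; python3 leaf.py
```

```text
t: 33.0
eef_pos: [0.604, -0.1916, 0.04]
orientation: [180.0, 0.0, -1.6]
wrist_force: [-3.8, -5.0, 1.0]
opening: 0.0133
t 33.0 pos [ 0.604  -0.1916  0.04  ] rpy [ 1.7998e+02  1.0000e-02 -1.6000e+00] F [-3.79 -4.97  1.04] T [-0.718  0.578  0.086] open 0.0133
units [ 0.01  -0.033  0.   ] twist -0.001
t: 33.2
eef_pos: [0.604, -0.1911, 0.0401]
orientation: [180.0, 0.0, -1.6]
wrist_force: [-3.9, -5.2, 0.2]
opening: 0.0137
t 33.2 pos [ 0.604  -0.1911  0.0401] rpy [ 1.7998e+02  1.0000e-02 -1.6100e+00] F [-3.94 -5.25  0.24] T [-0.698  0.577  0.114] open 0.0137
units [ 0.009 -0.015  0.002] twist -0.002
leaf [ 0.6197 -0.069  10.7066] 22.4 {'top': 132}
```

```bash
python3 -m inch '[[-1,[-0.01,-0.02,0],0],[-1,[0,0,0],0]]'; python3 go.py .6043 -.1906 .04 -1.6
python3 -m inch '[[-1,[0,-0.015,0],0],[-1,[0,0,0],0]]'; python3 go.py .6043 -.1906 .04 -1.6; python3 leaf.py
```

```text
t: 33.45
eef_pos: [0.604, -0.1902, 0.04]
orientation: [180.0, -0.0, -1.6]
wrist_force: [-1.6, -3.4, 0.1]
opening: 0.0134
t 33.45 pos [ 0.604  -0.1902  0.04  ] rpy [ 1.80e+02 -2.00e-02 -1.61e+00] F [-1.57 -3.35  0.08] T [-0.581  0.374  0.026] open 0.0134
units [0.011 0.014 0.   ] twist -0.002
t: 33.65
eef_pos: [0.604, -0.1897, 0.04]
orientation: [180.0, -0.0, -1.6]
wrist_force: [-2.2, -4.1, 0.7]
opening: 0.013
t 33.65 pos [ 0.604  -0.1897  0.04  ] rpy [ 1.80e+02 -1.00e-02 -1.61e+00] F [-2.2  -4.08  0.71] T [-0.659  0.385  0.149] open 0.013
units [0.011 0.029 0.   ] twist -0.001
leaf [ 0.6197 -0.0689 10.1667] 22.3 {'top': 132}
```

```bash
python3 -m inch '[[-1,[0,-0.015,0],0],[-1,[0,0,0],0]]'; python3 go.py .6043 -.1906 .04 -1.6
```

```text
t: 33.9
eef_pos: [0.604, -0.1893, 0.04]
orientation: [180.0, -0.0, -1.6]
wrist_force: [-2.7, -4.4, 1.0]
opening: 0.0136
t 33.9 pos [ 0.604  -0.1893  0.04  ] rpy [ 1.7999e+02 -1.0000e-02 -1.6000e+00] F [-2.68 -4.42  0.96] T [-0.633  0.332  0.156] open 0.0136
units [0.011 0.044 0.   ] twist -0.001
```

```bash
python3 -m inch '[[-1,[0,-0.01,0],0],[-1,[0,0,0],0]]'; python3 go.py .6043 -.1906 .04 -1.6; python3 leaf.py
```

```text
t: 34.1
eef_pos: [0.604, -0.1889, 0.04]
orientation: [180.0, -0.0, -1.6]
wrist_force: [-0.6, -3.9, 0.6]
opening: 0.0135
t 34.1 pos [ 0.604  -0.1889  0.04  ] rpy [ 1.8e+02 -1.0e-02 -1.6e+00] F [-0.64 -3.93  0.65] T [-0.694  0.278  0.126] open 0.0135
units [ 0.011  0.055 -0.   ] twist -0.001
leaf [ 0.6197 -0.069   9.724 ] 22.9 {'top': 133}
```

```bash
python3 -m inch '[[-1,[0,-0.01,0],0],[-1,[0,0,0],0]]'; python3 go.py .6043 -.1906 .04 -1.6; python3 leaf.py; python3 snap.py top j 365 220 50 60 10
```

```text
t: 34.35
eef_pos: [0.604, -0.1888, 0.04]
orientation: [180.0, -0.0, -1.6]
wrist_force: [-1.3, -4.5, 1.2]
opening: 0.0135
t 34.35 pos [ 0.604  -0.1888  0.04  ] rpy [ 1.7999e+02 -1.0000e-02 -1.6100e+00] F [-1.28 -4.53  1.16] T [-0.792  0.349  0.093] open 0.0135
units [ 0.012  0.06  -0.   ] twist -0.001
leaf [ 0.6197 -0.0689  9.725 ] 22.6 {'top': 132}
```

View pics/j.png

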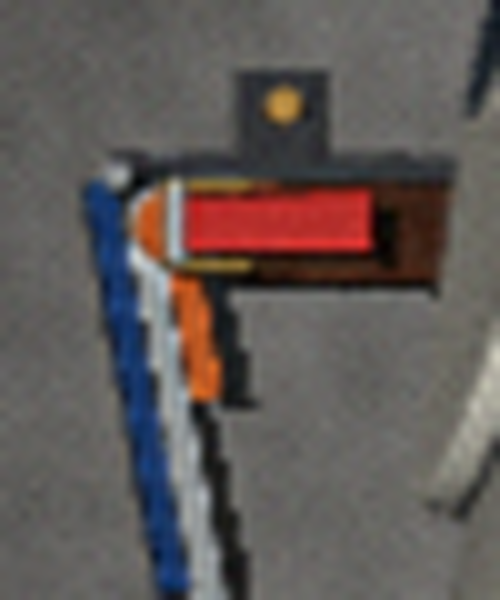

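Blade and leaf look flush along their whole length, with the hub in the hinge corner, and motion has begun to stall. One more 0.3 mm step will confirm it.

```bash
python3 -m inch '[[-1,[0,-0.01,0],0],[-1,[0,0,0],0]]'; python3 go.py .6043 -.1906 .04 -1.6; python3 leaf.py
```

```text
t: 34.65
eef_pos: [0.604, -0.1888, 0.0401]
orientation: [180.0, -0.0, -1.6]
wrist_force: [-2.8, -6.1, 0.8]
opening: 0.0132
t 34.65 pos [ 0.604  -0.1888  0.0401] rpy [ 1.7997e+02 -2.0000e-02 -1.6000e+00] F [-2.83 -6.15  0.82] T [-0.949  0.412  0.13 ] open 0.0132
units [0.01  0.061 0.002] twist -0.001
leaf [ 0.6197 -0.0689  9.7241] 22.6 {'top': 132}
```

It stalled with the leaf still at 9.72°. I relax the load, release and retreat.

```bash
python3 -m inch '[[-1,[0,0.015,0],0],[-1,[0,0.01,0],0],[-1,[0,0,0],0]]'; python3 go.py .604 -.1888 .04 -1.6
python3 -m inch '[[0.2,[0,0,0],0],[0.2,[0,0,0],0],[0.2,[0,0,0],0],[0.2,[0,0,-0.2],0],[0.2,[0,0,-0.5],0],[0.2,[0,0,-0.8],0],[0.2,[0,0,-0.8],0],[0.2,[0,0,-0.8],0],[0.2,[0,0,-0.8],0],[0.2,[-0.4,0.8,-0.4],0],[0.2,[-0.8,0.8,0],0],[0.2,[-0.8,0.8,0],0],[0.2,[-0.8,0.8,0],0],[0.2,[-0.8,0.8,0],0],[0.2,[-0.8,0.8,0],0],[0.2,[-0.6,0.6,0],0],[0.2,[0,0,0],0],[0.2,[0,0,0],0]]'
python3 leaf.py; python3 snap.py top k 360 215 100 75 7.5; python3 snap.py side l 300 170 110 80 7
python3 - <<'E'
from fit import *
im={"top":cv2.imread("pics/k_full.png")[:,:,::-1],"side":cv2.imread("pics/l_full.png")[:,:,::-1]}
both("leaf",im,bluef,{"top":lambda p:[box(*p,(-.12,0),(0,.008),(.021,))],"side":lambda p:[box(*p,(-.12,0),(0,.008),(.001,.021))]},[.62,-.07,10],[.003,.003,4],{"top":(365,225,50,60),"side":(330,200,80,40)})
both("fin",im,yelf,finp,[.605,-.089,-1.6],[.004,.004,4],{"top":(385,225,60,40),"side":(350,170,60,50)})
a=cv2.imread("pics/k.png");b=cv2.imread("pics/l.png")
cv2.imwrite("pics/m.png",cv2.resize(np.hstack([a[:560,:600],b[:560]]),None,fx=.58,fy=.58))
E
```

```text
t: 35.0
eef_pos: [0.604, -0.1888, 0.04]
orientation: [-180.0, -0.0, -1.6]
wrist_force: [-1.9, -1.2, 1.2]
opening: 0.0134
t 35.0 pos [ 0.604  -0.1888  0.04  ] rpy [-1.7998e+02 -1.0000e-02 -1.6100e+00] F [-1.94 -1.23  1.23] T [-0.323  0.246  0.04 ] open 0.0134
units [-0.001 -0.    -0.001] twist -0.002
t: 36.8
eef_pos: [0.4496, -0.3473, 0.1701]
orientation: [180.0, -0.1, -1.7]
wrist_force: [0.1, -0.1, -0.5]
opening: 0.0512
leaf [ 0.6197 -0.0689  9.7087] 22.9 {'top': 133}
leaf ['top', 'side'] [ 0.6204 -0.07    9.5362] 135.5 {'top': 133, 'side': 346}
leaf ['top'] [ 0.6197 -0.0689  9.7222] 22.7 {'top': 133}
leaf ['side'] [ 0.6229 -0.075   9.4334] 30.4 {'side': 346}
fin ['top', 'side'] [ 0.6069 -0.0888 -1.2015] 113.7 {'top': 120, 'side': 265}
fin ['top'] [ 0.6007 -0.0866  1.7797] 56.6 {'top': 120}
fin ['side'] [ 0.607  -0.0913 -0.7317] 47.1 {'side': 265}
```

View pics/m.png

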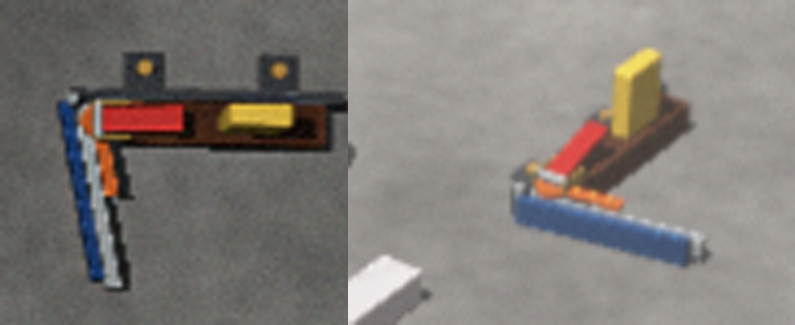

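In both views the gauge lies flush in the bracket: stock along the dark arm, blade along the leaf, and the gripper well clear. I hand it in.

```bash
python3 -c "
from bench import *
print(sign_off())"
```

```text
the job is handed in; nothing more can be done
None
```

The gauge is lying released in the bracket, locked at the corner's angle, with the blue leaf opened to match. I handed the job in at about 37 s of the 72 s allowed.

- **Corner:** I pushed the wooden gauge into the marble corner until it stopped moving, peaking at about 14 N.
- **Lock:** I pressed the red lever down until it stalled at 17 N. The picture then showed the orange stop lying parallel to the wing. A second push of about 10 N into the corner did not move the gauge.
- **Bracket:** I lifted the gauge over to the bracket, slid it along the dark arm and opened the leaf with the blade. I stopped at about 6 N, when two further 0.3 mm steps moved the gripper only 0.1 mm and the leaf not at all.

**Final checks:**
- **Leaf angle:** The leaf's yaw was 9.72° in the top camera and 9.43° in the side camera; the wing's was 9.81° and 9.94°. That puts the leaf within about 0.1° in the top camera and 0.5° in the side one. I trusted the top camera, because the flush contact and the stall agree with it.
- **Position:** Both pictures show the stock along the arm and the blade along the leaf, and the leaf did not move when I released the gauge.
- **Failed check:** The last fit of the yellow fin was unreliable, probably because the bracket's bolts are a similar colour, so I did not use it.
- **Toiletries:** I kept the moves clear of them but did not check them separately at the end.

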